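Clamp the tall vial in the tube vice

ROBOT

A 6-joint arm with a two-finger parallel gripper is mounted at the origin on the work surface. World frame = base frame: x ahead of the robot, y to its left, z up, the work surface at z = 0. Lengths are in m, angles in rad, forces in N, time in s.
With the tool pointing down it reaches from about 0.25 to 0.775 m from the base axis. Payload 4 kg.
Tool frame: the origin (TCP) lies on the centre line of the jaws, within the pads' length; the fingertips stand 8 mm ahead of it and the grasp point (between the pads) lies 11 mm behind it; y points along the fingers, x is the direction in which the jaws open and shut, and the axes are right-handed (so a half turn about y gives the same grasp; the last joint's range is limited). The gripper opens to 94 mm and grips with 3 to 60 N. Pads are 16 mm wide; open, the fingers measure 119 mm over their backs; the gripper's body (75 mm by 177 mm) begins 78 mm behind the grasp point.
Start: joints at [0.998, 0.087, 1.371, -0, 1.684, -0.103], TCP at [0.249, 0.49, 0.214] pointing down, gripper open.
Joint ranges: [-3.1, 3.1], [-0.76, 2.03], [0.27, 2.55], [-1.08, 4.22], [0.17, 2.65], [-2.57, 2.57]. Speed limits (rad/s): [2.79, 2.79, 3.14, 3.14, 3.14, 3.14].

INTERFACE

Orientations are given as [roll, pitch, yaw] about the fixed x, y, z axes, in that order (R = Rz(yaw) Ry(pitch) Rx(roll)).
In Python, from bench import robot gives the robot as it stands.
- The arm moves only by the tool step_arm, never from a script. Its argument "commands" is a list of rows, each an object with "xyz": the shift along the world's x, y, z in m, a list of three; "twist": the turn, a rotation vector about the world's x, y, z in degrees, a list of three. In form: [{"xyz": [tx, ty, tz], "twist": [ax, ay, az]}, ...]. A call has 1 to 12 rows; each row is the pose to reach, as a shift and turn from the pose commanded when the call began; what a row does not reach only later rows make up. A row lasts 1/12 s, in which the tool goes at most 41.7 mm and 7.16 degrees, less where a joint would pass 70% of its speed; a pose out of reach is approached as far as the arm can. A call with a gripper value outside its range is refused whole. "fingers" is the closure in counts, from 0 (fully open) to 255 (shut), set as the call begins (left out, the last holds). The fingers move at their own pace and stop on an object; the grip force is fixed at half the most. Time passes only in rows, so rows that repeat a pose let the fingers close. It gives the time, the measured TCP pose, the force and the opening at its end, in the units of the state.
- robot.get_obs(): the state, without advancing time (a new reading comes with each control period).
- robot.snapshot(name): name is "scene" or "top"; returns (picture, depth): 400x640x3 uint8, red, green, blue; 400x640 float32, m along the optical axis (not along the pixel's ray), 0 where there is no reading.
- robot.camera_info(name): a dict with "fx", "fy", "cx", "cy" (pixels), "R" (3x3) and "t" (3): a world point X has camera coordinates R X + t. Camera axes: x right, y down, z forward; pixel columns grow to the right and rows downward; lengths in m; the calibration is good to about 2 mm. A picture is of the moment at which its call begins. camera_info takes no time and is no camera call.
- robot.close_job(): hands the job in, once; it reports no verdict.
The state is a dict: "time": time; "joint_positions": joint angles; "qvel": joint speeds; "joint_torque": joint torques, N m; "tool_pos": TCP position; "ee_rot": TCP orientation; "wrist_force": force on the tool from outside, world axes, zero at the start; "wrist_torque": the same for the moment, N m; "width": finger opening in m.
Only numpy, scipy, OpenCV 4.12 (cv2) and the standard library are available. Lean on these libraries where they do the work, as an engineer would, in place of code of your own. Each camera call takes 0.05 s, during which the arm holds its last target.

TASK

Take the one tall vial out of the rack and stand it in the well of the tube vice, let go of it, then roll the vice's recessed thumbwheel with a fingertip on its exposed rim until the jaw holds the vial snugly upright against the anvil. Move the jaw by the wheel alone, keep a light finger on the wheel and do not crush the glass; leave the other vials and the things on the bench where they are.

Things in the scene. Friction and masses are not known exactly. Their poses are not given: they have to be found in the camera images.
- tall_vial: loose capped glass vial to be clamped: upright cylinder 22 mm in diameter and 85 mm tall (amber glass with an 18 mm tall black cap of the same diameter), 30 to 60 g. Origin at the centre of its underside, z up along its axis. It stands in one of the three holes of the rack; its two neighbours have the same diameter but are 30 mm shorter
- rack: fixed grey vial rack, 60 (x) x 165 (y) x 40 (z) mm, origin at the centre of its underside; three holes 24 mm wide and 20 mm deep in a row along its y axis, 50 mm apart, at its y = -50, 0 and 50 mm. A vial in it stands on a hole floor 20 mm above the bench
- vice: fixed grey painted tube vice: block 190 (x) x 64 (y) x 45 (z) mm, origin at the centre of its underside (3 to 8 mm above the bench, on levelling feet), deck 45 mm above that. Along x from -x to +x: thumbwheel (x = -55 mm), sliding jaw, well for the vial (x = 45 mm), fixed steel V anvil standing 30 mm above the deck (x = 49 to 82 mm, 44 mm wide). The anvil touches a vial pushed 2 mm to +x from the middle of the well
- vice_well (a point): centre of the mouth of the well in the vice's deck (45 mm above the vice's origin); axes as the vice. The well is round, 28 mm in diameter, with a 2 mm chamfer, 15 mm deep: a seated vial's underside is 15 mm below this point and its top 70 mm above it
- vice_wheel: knurled steel thumbwheel, radius 20 mm, width 12 mm, sunk in a slot of the deck; turns about the vice's y axis, about 6 mm of rim stands above the deck; the rim runs out of true by 0.8 mm. Origin at its centre, 14 mm below the deck; its axes turn with it. Rolling the top of the rim towards the vial (vice's +x) closes the jaw, 8 mm per rad (0.4 mm per mm of rim). Rigid to a push: more than 20 N on it damages its bearing
- wheel_top (a point): mean highest point of the exposed rim, 6 mm above the deck, fixed in the vice; axes as the vice. Closing takes 1.2 to 2.1 rad, several strokes. About 3 N along the rim turns the wheel while the jaw is free; once the vial is pinched this rises by about 0.4 N per newton of clamping. The wheel stays where it is left, holding up to about 7.5 N of clamping
- vice_jaw: sliding jaw, aluminium block 22 (x) x 40 (y) x 30 (z) mm with a rubber face towards the vial, 1 mm above the deck, geared to the wheel, sliding along the vice's x. Origin under its middle, 11 mm behind its face; axes as the vice. The robot must not push it (over 5 N). 3 to 8 N on the vial is a snug hold, over 25 N cracks it
- jaw_face (a point): centre of the jaw's rubber face, 17 mm above the deck; axes as the vice. At the start it is 8 to 14 mm short of a vial standing in the middle of the well
- short_vial_a: bystander: vial like the tall one but only 55 mm tall, in the rack; origin at the centre of its underside
- short_vial_b: bystander: the other 55 mm vial in the rack; origin at the centre of its underside
- timer: bystander: white bench timer, 25 x 65 x 50 mm, origin under its centre
- tip_box: bystander: white and yellow box of pipette tips, 80 x 120 x 63 mm, origin under its centre
- cassette: bystander: flat white test cassette, 70 x 22 x 5 mm, origin under its centre
- spatula: bystander: flat steel spatula, 170 mm long, 5 mm thick, origin under the middle of its handle

How it is judged:
By the outcome, as a careful person would: the job done as asked, in the order asked, and still so for the second after the job is handed in, with the robot touching nothing.
It also fails if it takes over 54 s, if anything falls off the work surface, if the arm or the gripper's body presses on something with over 40 N, if the wrist force passes 120 N, or if a joint passes its speed limit or range.

## Working session

There is one attempt and no reset: what is moved stays moved. The work goes in short steps, Python scripts to look and compute and a tool call to move; the robot and the scene stay as the last step left them, time stands still between calls to the robot, and variables do not carry over. Pictures are saved under pics/ and viewed, and the job is handed in when it is done.

Besides the shell and the picture viewer there is one more tool, called after ">>>" by a JSON object that holds its "method" and its "body", one argument or row to a line. step_arm: Moves the arm, as the interface text tells. Its arguments: {"type":"object","properties":{"commands":{"type":"array"},"fingers":{"type":"number"}},"required":["commands"]}

```bash
ls; mkdir -p pics; python3 - <<'E'
from bench import robot
import cv2, numpy as np
print(robot.get_obs())
for n in("scene","top"):
    p,d=robot.snapshot(n); cv2.imwrite(f"pics/{n}0.png",p[:,:,::-1]); np.savez(f"pics/{n}0.npz",p=p,d=d)
    print(n,robot.camera_info(n))
E
```

```text
pics
{'time': 0.0, 'joint_positions': array([ 9.97887707e-01,  8.79514774e-02,  1.37221909e+00, -3.26975837e-05,
        1.68358148e+00, -1.03111321e-01]), 'qvel': array([ 1.55762089e-03,  3.30956518e-04, -5.00434308e-04, -6.15181786e-05,
       -3.46499191e-04, -6.74962242e-04]), 'joint_torque': array([ 4.70245013e-04, -3.40185320e+01, -3.02423716e+01,  7.16992049e-02,
        3.33896151e-02, -1.97139866e-04]), 'tool_pos': array([0.24872609, 0.48996651, 0.21232391]), 'ee_rot': array([-1.57060639,  0.00215127,  1.10099559]), 'wrist_force': array([-1.31654049, -0.13239469, -0.62732037]), 'wrist_torque': array([-0.01844674, -0.01806153,  0.04041621]), 'width': 0.09382886982525208}
scene {'fx': 378.65851526482356, 'fy': 378.65851526482356, 'cx': 319.3068287835786, 'cy': 202.04598626479978, 'R': array([[-0.78145972,  0.62379298, -0.01424852],
       [ 0.33870602,  0.40491599, -0.84930635],
       [-0.52402188, -0.66852477, -0.52770797]]), 't': array([ 0.4899373 , -0.10060237,  1.24893592])}
top {'fx': 458.62875213539985, 'fy': 458.62875213539985, 'cx': 315.9210791183691, 'cy': 203.38814321745818, 'R': array([[ 2.37722951e-02, -9.99717261e-01,  5.26242907e-04],
       [-9.88911018e-01, -2.35925145e-02, -1.46623297e-01],
       [ 1.46594256e-01,  2.96516487e-03, -9.89192262e-01]]), 't': array([-0.03630368,  0.57049098,  1.21353866])}
```

View pics/scene0.png

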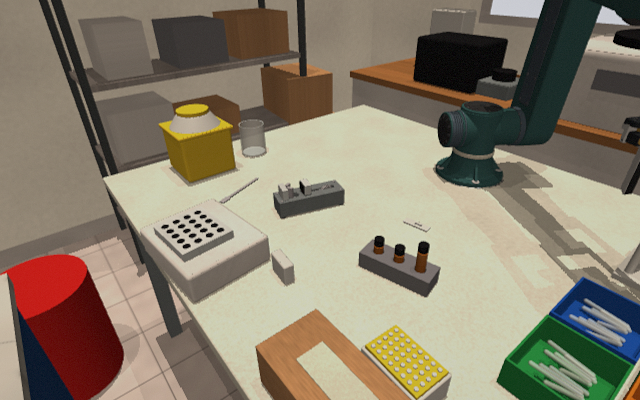

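View pics/top0.png

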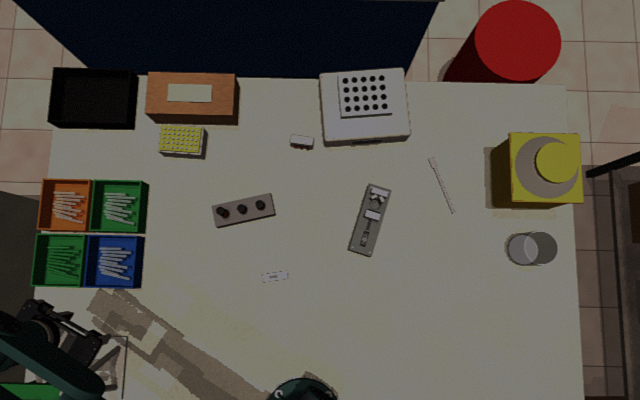

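```bash
python3 - <<'E'
import cv2, numpy as np
t=np.load("pics/top0.npz")['p'];s=np.load("pics/scene0.npz")['p']
a=cv2.resize(t[175:265,200:290],None,fx=4,fy=4,interpolation=cv2.INTER_CUBIC)
b=cv2.resize(t[175:265,325:415],None,fx=4,fy=4,interpolation=cv2.INTER_CUBIC)
cv2.imwrite("pics/tc.png",np.clip(np.hstack([a,b])[:,:,::-1]*1.6,0,255))
a=cv2.resize(s[230:300,350:450],None,fx=4,fy=4,interpolation=cv2.INTER_CUBIC)
b=cv2.resize(s[160:230,260:360],None,fx=4,fy=4,interpolation=cv2.INTER_CUBIC)
cv2.imwrite("pics/sc.png",np.hstack([a,b])[:,:,::-1])
E
```

```text
[ WARN:0@0.071] global loadsave.cpp:1063 imwrite_ Unsupported depth image for selected encoder is fallbacked to CV_8U.
```

View pics/tc.png

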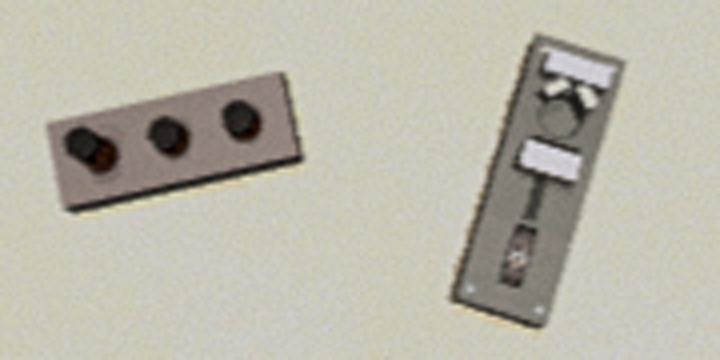

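View pics/sc.png

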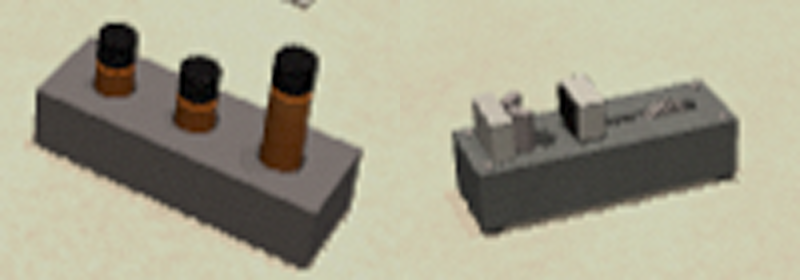

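```bash
cat > h.py <<'E'
import cv2, numpy as np
from bench import robot
def pts(n,d):
    c=robot.camera_info(n);v,u=np.mgrid[:d.shape[0],:d.shape[1]]
    X=np.stack([(u-c['cx'])/c['fx']*d,(v-c['cy'])/c['fy']*d,d],-1)
    return (X-c['t'])@c['R']
def ray(n,uv,z):
    c=robot.camera_info(n);uv=np.atleast_2d(np.array(uv,float))
    r=np.stack([(uv[:,0]-c['cx'])/c['fx'],(uv[:,1]-c['cy'])/c['fy'],np.ones(len(uv))],-1)@c['R']
    o=-c['R'].T@c['t'];return o+r*((z-o[2])/r[:,2])[:,None]
def proj(n,X):
    c=robot.camera_info(n);Y=np.atleast_2d(X)@c['R'].T+c['t']
    return np.stack([Y[:,0]/Y[:,2]*c['fx']+c['cx'],Y[:,1]/Y[:,2]*c['fy']+c['cy']],-1)
E
python3 - <<'E'
from h import *
np.set_printoptions(precision=4,suppress=True)
for n in("top","scene"):
    f=np.load(f"pics/{n}0.npz");p,d=f['p'],f['d'];P=pts(n,d)
    print(n,"bench z",np.median(P[(d>0)&(abs(P[:,:,2])<.015)][:,2]))
    if n=="top": W=dict(rack=(200,290,175,265),vice=(325,415,175,265))
    else: W=dict(rack=(350,445,230,300),vice=(265,355,170,225))
    for k,(a,b,c,e) in W.items():
        sub=P[c:e,a:b];z=sub[:,:,2];
        h,bn=np.histogram(z[(z>.02)],np.arange(.02,.14,.004));print(k,list(zip(bn.round(3),h)))
        zz=.04 if k=="rack" else .05
        m=((abs(z-zz)<.006)&(d[c:e,a:b]>0)).astype(np.uint8)
        zt=np.median(z[m>0]);print("  top z",zt,m.sum())
        m=cv2.morphologyEx(m,cv2.MORPH_OPEN,np.ones((2,2)))
        q=np.argwhere(m>0);xy=ray(n,np.c_[q[:,1]+a,q[:,0]+c],zt)[:,:2]
        r=cv2.minAreaRect((xy*1000).astype(np.float32));print("  rect",r,cv2.boxPoints(r).round(1).tolist())
E
```

```text
top bench z -0.00032995726545496446
rack [(np.float64(0.02), np.int64(16)), (np.float64(0.024), np.int64(16)), (np.float64(0.028), np.int64(16)), (np.float64(0.032), np.int64(116)), (np.float64(0.036), np.int64(604)), (np.float64(0.04), np.int64(363)), (np.float64(0.044), np.int64(27)), (np.float64(0.048), np.int64(4)), (np.float64(0.052), np.int64(6)), (np.float64(0.056), np.int64(7)), (np.float64(0.06), np.int64(8)), (np.float64(0.064), np.int64(5)), (np.float64(0.068), np.int64(32)), (np.float64(0.072), np.int64(64)), (np.float64(0.076), np.int64(19)), (np.float64(0.08), np.int64(2)), (np.float64(0.084), np.int64(3)), (np.float64(0.088), np.int64(5)), (np.float64(0.092), np.int64(3)), (np.float64(0.096), np.int64(4)), (np.float64(0.1), np.int64(24)), (np.float64(0.104), np.int64(22)), (np.float64(0.108), np.int64(5)), (np.float64(0.112), np.int64(0)), (np.float64(0.116), np.int64(0)), (np.float64(0.12), np.int64(0)), (np.float64(0.124), np.int64(0)), (np.float64(0.128), np.int64(0)), (np.float64(0.132), np.int64(0))]
  top z 0.039170521372141526 1078
  rect ((547.203369140625, 175
[... 3449 characters left out ...]
p.float64(0.088), np.int64(0)), (np.float64(0.092), np.int64(0)), (np.float64(0.096), np.int64(0)), (np.float64(0.1), np.int64(0)), (np.float64(0.104), np.int64(0)), (np.float64(0.108), np.int64(0)), (np.float64(0.112), np.int64(0)), (np.float64(0.116), np.int64(0)), (np.float64(0.12), np.int64(0)), (np.float64(0.124), np.int64(0)), (np.float64(0.128), np.int64(0)), (np.float64(0.132), np.int64(0))]
  top z 0.047364387194086914 683
  rect ((532.1862182617188, -160.72622680664062), (69.56826782226562, 190.8514862060547), 73.26105499267578) [[430.79998779296875, -166.60000610351562], [613.5999755859375, -221.5], [633.5999755859375, -154.89999389648438], [450.79998779296875, -99.9000015258789]]
```

```bash
python3 - <<'E'
from h import *
np.set_printoptions(precision=4,suppress=True)
for n,z0,(a,b,c,e) in (("top",.105,(205,290,190,230)),("scene",.105,(360,440,230,285))):
    f=np.load(f"pics/{n}0.npz");p,d=f['p'],f['d'];P=pts(n,d)
    sub=P[c:e,a:b]; z=sub[:,:,2]
    for nm,lo,hi,t in(("tall",.098,.115,.105),("short",.068,.08,.075)):
        m=((z>lo)&(z<hi)).astype(np.uint8)
        k,l,st,ce=cv2.connectedComponentsWithStats(m)
        for i in range(1,k):
            if st[i,4]>15: print(n,nm,st[i],ce[i]+[a,c],ray(n,ce[i]+[a,c],t), np.median(z[l==i]))
    # expected projected points
for n in("top","scene"):
    u=np.array([.9586,-.2847,0]);o=np.array([.5277,-.1717,.0488])
    print(n,proj(n,[[.5348,.2241,.105],o+u*.045,o-u*.055+[0,0,.006],o+u*.095,o-u*.095]))
    h=[];
    v=np.array([.2847,.9586,0])
    im=np.load(f"pics/{n}0.npz")['p'].copy()
    a,b,c,e=(325,415,175,265) if n=="top" else (260,360,160,230)
    S=6;im=cv2.resize(im[c:e,a:b],None,fx=S,fy=S,interpolation=cv2.INTER_CUBIC)
    def dr(X,col):
        q=(proj(n,X)-[a,c]+.5)*S; cv2.polylines(im,[np.round(q).astype(np.int32)],True,col,1)
    th=np.linspace(0,6.28,40)[:,None]
    dr(o+u*.045+.014*(np.cos(th)*u+np.sin(th)*v),(255,0,0))
    dr(np.array([o+u*s*.095+v*t*.032 for s,t in((1,1),(1,-1),(-1,-1),(-1,1))]),(0,255,0))
    dr(np.array([o+[0,0,.03]+u*s+v*t*.022 for s,t in((.082,1),(.082,-1),(.049,-1),(.049,1))]),(0,0,255))
    dr(np.array([o+[0,0,.003]-u*.055+u*s*.014+v*t*.006 for s,t in((1,1),(1,-1),(-1,-1),(-1,1))]),(255,255,0))
    cv2.imwrite(f"pics/ov_{n}.png",im[:,:,::-1])
E
```

```text
top tall [11 17  8  8 52] [219.5962 210.4038] [[0.5375 0.2263 0.105 ]] 0.10411233096003372
top short [50 10  8  9 54] [258.5926 203.6852] [[0.5619 0.1299 0.075 ]] 0.07323653065622154
top short [32 14  8  8 52] [240.3654 207.7885] [[0.5497 0.1779 0.075 ]] 0.07403587365211212
scene tall [59 12 11  9 81] [423.8889 245.6914] [[0.5419 0.2304 0.105 ]] 0.1034814036498302
scene short [15  6 10  8 65] [379.2923 239.4615] [[0.5654 0.1338 0.075 ]] 0.07324806380253772
scene short [35 14 11  9 70] [399.7571 247.8143] [[0.5532 0.1813 0.075 ]] 0.07339764388795533
scene short [57 24 11  8 45] [421.4889 258.2667] [[0.5451 0.2317 0.075 ]] 0.07342794312844937
top [[220.405  211.4666]
 [375.3442 204.5571]
 [364.8318 239.3869]
 [380.6289 187.3572]
 [360.2276 253.7568]]
scene [[423.6146 242.7666]
 [293.2986 193.5812]
 [326.5754 184.6346]
 [275.901  197.2957]
 [339.3652 183.7458]]
```

View pics/ov_top.png

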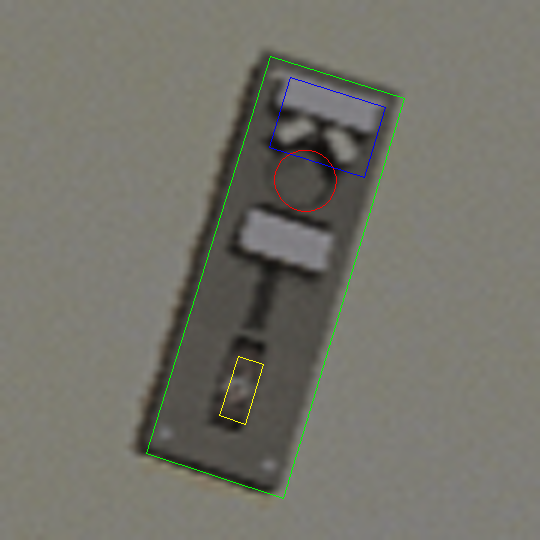

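View pics/ov_scene.png

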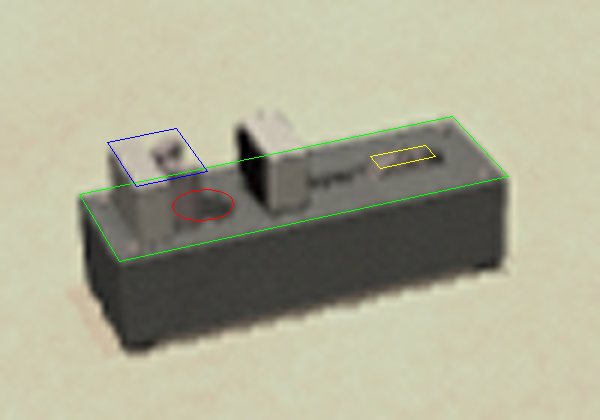

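>>> {"method": "step_arm", "body": {
  "commands": [
    {"xyz": [0.288,-0.2645,-0.05],"twist": [0,0,-48.7]},
    {"xyz": [0.288,-0.2645,-0.05],"twist": [0,0,-48.7]},
    {"xyz": [0.288,-0.2645,-0.05],"twist": [0,0,-48.7]},
    {"xyz": [0.288,-0.2645,-0.05],"twist": [0,0,-48.7]},
    {"xyz": [0.288,-0.2645,-0.05],"twist": [0,0,-48.7]},
    {"xyz": [0.288,-0.2645,-0.05],"twist": [0,0,-48.7]},
    {"xyz": [0.288,-0.2645,-0.05],"twist": [0,0,-48.7]},
    {"xyz": [0.288,-0.2645,-0.05],"twist": [0,0,-48.7]},
    {"xyz": [0.288,-0.2645,-0.05],"twist": [0,0,-48.7]},
    {"xyz": [0.288,-0.2645,-0.05],"twist": [0,0,-48.7]},
    {"xyz": [0.288,-0.2645,-0.05],"twist": [0,0,-48.7]},
    {"xyz": [0.288,-0.2645,-0.05],"twist": [0,0,-48.7]}
  ],
  "fingers": 60
}}

```text
time: 1.1
tool_pos: [0.537, 0.225, 0.1624]
ee_rot: [-1.57, 0.002, 0.249]
wrist_force: [0.0, -0.0, -0.1]
width: 0.0722
```

```bash
python3 - <<'E'
from h import *
o=robot.get_obs();print(o['tool_pos'],o['ee_rot'])
for n,(a,b,c,e) in(("scene",(370,470,190,290)),("top",(170,270,160,260))):
    p,d=robot.snapshot(n)
    im=cv2.resize(p[c:e,a:b],None,fx=4,fy=4,interpolation=cv2.INTER_CUBIC)
    if n=="scene":A=im
    else:cv2.imwrite("pics/g1.png",np.hstack([A,im])[:,:,::-1])
    t=o['tool_pos'];print(proj(n,[t-[0,0,.008],[t[0],t[1],.105]]))
E
```

```text
[0.53700029 0.22503431 0.16236346] [-1.57029291  0.00240319  0.24868049]
[[426.61313343 223.30509268]
 [423.29294148 243.42015532]]
[[215.99759772 208.01495722]
 [220.09103034 210.61663102]]
```

View pics/g1.png

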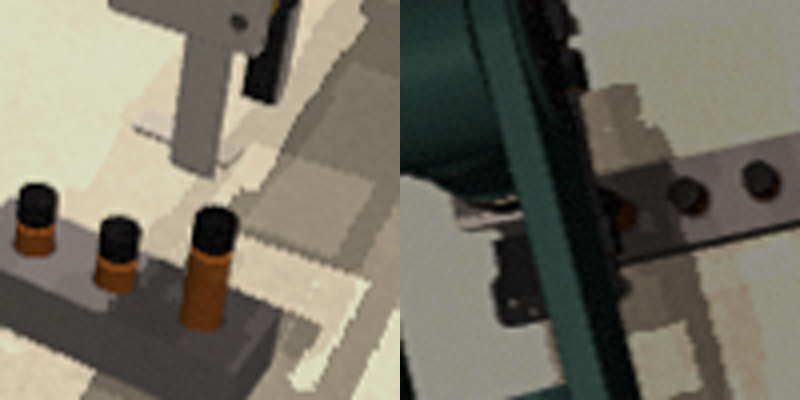

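>>> {"method": "step_arm", "body": {
  "commands": [
    {"xyz": [0,0,-0.03],"twist": [0,0,0]},
    {"xyz": [0,0.0005,-0.06],"twist": [0,0,0]},
    {"xyz": [0,0.0005,-0.0795],"twist": [0,0,0]},
    {"xyz": [0,0.0005,-0.0795],"twist": [0,0,0]},
    {"xyz": [0,0.0005,-0.0795],"twist": [0,0,0]}
  ]
}}

```text
time: 1.62
tool_pos: [0.5354, 0.2275, 0.0834]
ee_rot: [-1.571, 0.002, 0.253]
wrist_force: [0.9, 0.1, 0.4]
width: 0.0717
```

>>> {"method": "step_arm", "body": {
  "commands": [
    {"xyz": [0,0,0],"twist": [0,0,0]},
    {"xyz": [0,0,0],"twist": [0,0,0]},
    {"xyz": [0,0,0],"twist": [0,0,0]},
    {"xyz": [0,0,0],"twist": [0,0,0]}
  ],
  "fingers": 160
}}

```text
time: 1.95
tool_pos: [0.5379, 0.2268, 0.0857]
ee_rot: [-1.571, -0.003, 0.251]
wrist_force: [-0.4, -0.5, -0.0]
width: 0.0486
```

```bash
python3 - <<'E'
from bench import robot
for i in range(3):
    o=robot.get_obs();print(o['tool_pos'],o['width'],o['joint_positions'],o['wrist_force'])
E
```

```text
[0.537853   0.22683442 0.08574436] 0.04861561256068724 [3.01980188e-01 2.17119193e-01 1.47961650e+00 1.89518118e-05
 1.44175585e+00 5.07745458e-02] [-0.44643485 -0.48477492 -0.00776194]
[0.537853   0.22683442 0.08574436] 0.04861561256068724 [3.01980188e-01 2.17119193e-01 1.47961650e+00 1.89518118e-05
 1.44175585e+00 5.07745458e-02] [-0.44643485 -0.48477492 -0.00776194]
[0.537853   0.22683442 0.08574436] 0.04861561256068724 [3.01980188e-01 2.17119193e-01 1.47961650e+00 1.89518118e-05
 1.44175585e+00 5.07745458e-02] [-0.44643485 -0.48477492 -0.00776194]
```

>>> {"method": "step_arm", "body": {
  "commands": [
    {"xyz": [0,0,0],"twist": [0,0,0]},
    {"xyz": [0,0,0],"twist": [0,0,0]},
    {"xyz": [0,0,0],"twist": [0,0,0]},
    {"xyz": [0,0,0],"twist": [0,0,0]},
    {"xyz": [0,0,0],"twist": [0,0,0]},
    {"xyz": [0,0,0],"twist": [0,0,0]},
    {"xyz": [0,0,0],"twist": [0,0,0]}
  ],
  "fingers": 220
}}

```text
time: 2.53
tool_pos: [0.537, 0.2264, 0.084]
ee_rot: [-1.571, -0.0, 0.251]
wrist_force: [0.7, -0.3, 0.3]
width: 0.0215
```

>>> {"method": "step_arm", "body": {
  "commands": [
    {"xyz": [0,0,0.02],"twist": [0,0,0]},
    {"xyz": [0,0,0.045],"twist": [0,0,0]},
    {"xyz": [0,0,0.07],"twist": [0,0,0]},
    {"xyz": [0,0,0.1],"twist": [0,0,0]},
    {"xyz": [0,0,0.1],"twist": [0,0,0]}
  ]
}}

```text
time: 2.95
tool_pos: [0.54, 0.2274, 0.1912]
ee_rot: [-1.57, -0.012, 0.251]
wrist_force: [0.6, 0.6, 1.4]
width: 0.0217
```

>>> {"method": "step_arm", "body": {
  "commands": [
    {"xyz": [0.0025,-0.03,0],"twist": [0,0,-3]},
    {"xyz": [0.006,-0.07,0],"twist": [0,0,-6]},
    {"xyz": [0.009,-0.11,0],"twist": [0,0,-9]},
    {"xyz": [0.012,-0.15,0],"twist": [0,0,-12]},
    {"xyz": [0.016,-0.19,0],"twist": [0,0,-15]},
    {"xyz": [0.019,-0.23,0],"twist": [0,0,-18]},
    {"xyz": [0.023,-0.27,0],"twist": [0,0,-21]},
    {"xyz": [0.026,-0.31,0],"twist": [0,0,-24]},
    {"xyz": [0.03,-0.35,0],"twist": [0,0,-27]},
    {"xyz": [0.033,-0.385,0],"twist": [0,0,-30.9]},
    {"xyz": [0.035,-0.4105,0],"twist": [0,0,-30.9]},
    {"xyz": [0.035,-0.4105,0],"twist": [0,0,-30.9]}
  ]
}}

```text
time: 3.95
tool_pos: [0.5713, -0.1893, 0.1823]
ee_rot: [-1.573, 0.001, -0.294]
wrist_force: [0.4, -0.1, -0.4]
width: 0.0217
```

```bash
python3 - <<'E'
from h import *
o=robot.get_obs();print(o['tool_pos'],o['ee_rot'],o['width'])
for n,(a,b,c,e) in(("scene",(250,350,130,230)),("top",(325,425,160,260))):
    p,d=robot.snapshot(n); np.savez(f"pics/{n}2.npz",p=p,d=d)
    im=cv2.resize(p[c:e,a:b],None,fx=4,fy=4,interpolation=cv2.INTER_CUBIC)
    if n=="scene":A=im
    else:cv2.imwrite("pics/g2.png",np.hstack([A,im])[:,:,::-1])
    t=o['tool_pos'];print(n,(proj(n,[t-[0,0,.064],[t[0],t[1],.049],[.572,-.1839,.049]])-[a,c])*4)
E
```

```text
[ 0.57134736 -0.18929739  0.18228915] [-1.57305937e+00  1.19765968e-03 -2.94488961e-01] 0.021682022444631494
scene [[163.19556298 162.37572937]
 [168.58948445 251.6255961 ]
 [172.31499762 254.97137238]]
top [[222.7299844  162.0473649 ]
 [208.45258067 177.60990747]
 [200.52413242 176.47398848]]
```

View pics/g2.png

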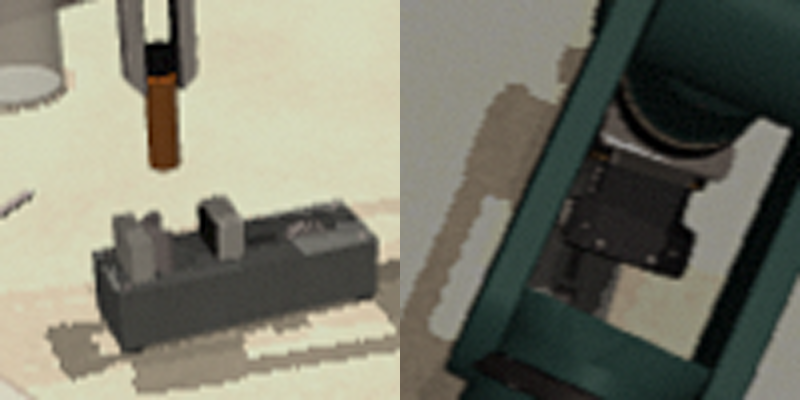

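>>> {"method": "step_arm", "body": {
  "commands": [
    {"xyz": [0,0,-0.02],"twist": [0,0,0]},
    {"xyz": [0,0,-0.02],"twist": [0,0,0]},
    {"xyz": [0,0,-0.02],"twist": [0,0,0]},
    {"xyz": [0,0,-0.02],"twist": [0,0,0]},
    {"xyz": [0,0,-0.02],"twist": [0,0,0]}
  ]
}}

```text
time: 4.47
tool_pos: [0.5724, -0.1833, 0.165]
ee_rot: [-1.571, -0.001, -0.287]
wrist_force: [-0.2, 0.1, -0.7]
width: 0.0212
```

```bash
python3 - <<'E'
from h import *
np.set_printoptions(precision=4,suppress=True)
o=robot.get_obs();print(o['tool_pos'],o['ee_rot'],o['width'])
n,(a,b,c,e)="scene",(250,350,130,230)
p,d=robot.snapshot(n); np.savez(f"pics/{n}3.npz",p=p,d=d)
im=cv2.resize(p[c:e,a:b],None,fx=6,fy=6,interpolation=cv2.INTER_CUBIC)
cv2.imwrite("pics/g3.png",im[:,:,::-1])
t=o['tool_pos'];print((proj(n,[t-[0,0,.064],[t[0],t[1],.049],[.572,-.1839,.049]])-[a,c])*6)
hsv=cv2.cvtColor(p,cv2.COLOR_RGB2HSV)[c:e,a:b]
m=((hsv[:,:,0]<18)&(hsv[:,:,1]>150)&(hsv[:,:,2]>40)).astype(np.uint8)
k,l,st,ce=cv2.connectedComponentsWithStats(m);i=1+st[1:,4].argmax();print(st[i],ce[i])
for r in range(st[i,1],st[i,1]+st[i,3],2):
    x=np.flatnonzero(l[r]==i);print(r,x.min(),x.max(),end='; ')
E
```

```text
[ 0.5724 -0.1833  0.165 ] [-1.5708 -0.0014 -0.287 ] 0.021217244347088864
[[252.5101 283.3923]
 [258.4064 383.26  ]
 [258.4725 382.4571]]
[ 38  25   8  24 152] [41.3026 36.3158]
25 44 45; 27 38 44; 29 38 44; 31 38 44; 33 38 44; 35 38 44; 37 38 44; 39 39 44; 41 39 44; 43 39 44; 45 39 44; 47 39 44;
```

View pics/g3.png

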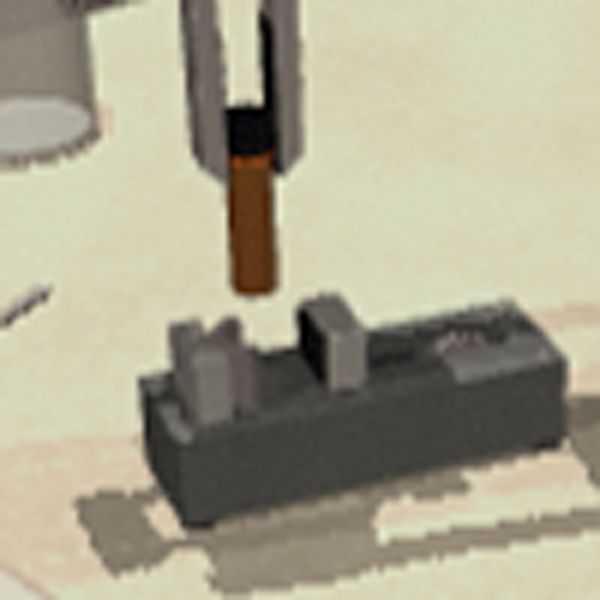

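>>> {"method": "step_arm", "body": {
  "commands": [
    {"xyz": [0,0,-0.02],"twist": [0,0,0]},
    {"xyz": [0,0,-0.035],"twist": [0,0,0]},
    {"xyz": [0,0,-0.045],"twist": [0,0,0]},
    {"xyz": [0,0,-0.051],"twist": [0,0,0]},
    {"xyz": [0,0,-0.055],"twist": [0,0,0]},
    {"xyz": [0,0,-0.055],"twist": [0,0,0]}
  ]
}}

```text
time: 5.02
tool_pos: [0.5734, -0.1839, 0.1131]
ee_rot: [-1.571, -0.006, -0.287]
wrist_force: [0.9, 0.6, -1.5]
width: 0.0218
```

>>> {"method": "step_arm", "body": {
  "commands": [
    {"xyz": [0,0,-0.003],"twist": [0,0,0]},
    {"xyz": [0,0,-0.006],"twist": [0,0,0]},
    {"xyz": [0,0,-0.006],"twist": [0,0,0]}
  ]
}}

```text
time: 5.27
tool_pos: [0.5713, -0.1839, 0.1011]
ee_rot: [-1.571, 0.003, -0.288]
wrist_force: [-0.6, -0.5, -0.4]
width: 0.0215
```

```bash
python3 - <<'E'
from h import *
np.set_printoptions(precision=4,suppress=True)
o=robot.get_obs();print(o['tool_pos'],o['wrist_force'])
n,(a,b,c,e)="scene",(250,350,130,230)
p,d=robot.snapshot(n)
cv2.imwrite("pics/g4.png",cv2.resize(p[c:e,a:b],None,fx=6,fy=6,interpolation=cv2.INTER_CUBIC)[:,:,::-1])
E
```

```text
[ 0.5713 -0.1839  0.1011] [-0.6018 -0.4728 -0.3989]
```

View pics/g4.png

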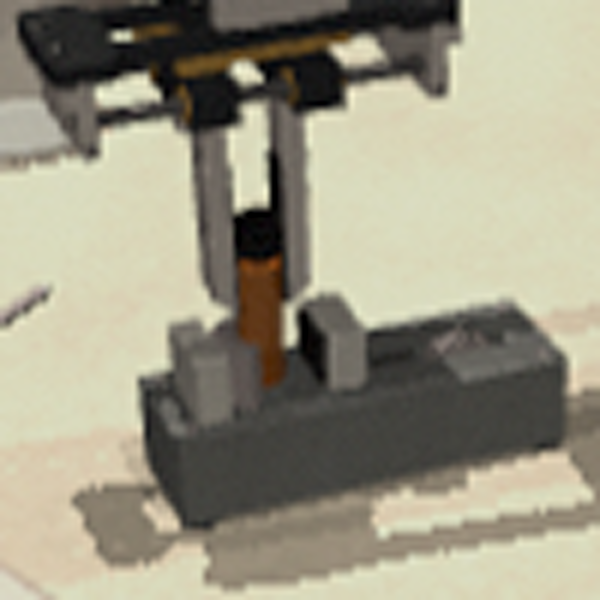

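>>> {"method": "step_arm", "body": {
  "commands": [
    {"xyz": [0,0,-0.002],"twist": [0,0,0]},
    {"xyz": [0,0,-0.004],"twist": [0,0,0]},
    {"xyz": [0,0,-0.004],"twist": [0,0,0]},
    {"xyz": [0,0,-0.004],"twist": [0,0,0]}
  ]
}}

```text
time: 5.65
tool_pos: [0.5719, -0.1841, 0.0985]
ee_rot: [-1.571, 0.001, -0.288]
wrist_force: [0.4, -0.3, -0.8]
width: 0.0216
```

>>> {"method": "step_arm", "body": {
  "commands": [
    {"xyz": [0,0,-0.001],"twist": [0,0,0]},
    {"xyz": [0,0,-0.001],"twist": [0,0,0]}
  ]
}}

```text
time: 5.82
tool_pos: [0.572, -0.1841, 0.0979]
ee_rot: [-1.571, -0.0, -0.288]
wrist_force: [0.1, -0.3, -1.4]
width: 0.0218
```

>>> {"method": "step_arm", "body": {
  "commands": [
    {"xyz": [0,0,-0.001],"twist": [0,0,0]},
    {"xyz": [0,0,-0.001],"twist": [0,0,0]},
    {"xyz": [0,0,-0.001],"twist": [0,0,0]}
  ]
}}

```text
time: 6.07
tool_pos: [0.572, -0.1841, 0.097]
ee_rot: [-1.571, -0.0, -0.288]
wrist_force: [0.3, -0.1, -0.4]
width: 0.0214
```

>>> {"method": "step_arm", "body": {
  "commands": [
    {"xyz": [0,0,-0.001],"twist": [0,0,0]},
    {"xyz": [0,0,-0.001],"twist": [0,0,0]},
    {"xyz": [0,0,-0.001],"twist": [0,0,0]}
  ]
}}

```text
time: 6.32
tool_pos: [0.572, -0.1841, 0.0959]
ee_rot: [-1.571, -0.0, -0.288]
wrist_force: [0.0, 0.1, -0.7]
width: 0.0214
```

>>> {"method": "step_arm", "body": {
  "commands": [
    {"xyz": [0,0,-0.001],"twist": [0,0,0]},
    {"xyz": [0,0,-0.001],"twist": [0,0,0]},
    {"xyz": [0,0,-0.001],"twist": [0,0,0]}
  ]
}}

```text
time: 6.57
tool_pos: [0.572, -0.1841, 0.0949]
ee_rot: [-1.571, -0.0, -0.288]
wrist_force: [-0.5, -0.6, -1.2]
width: 0.0216
```

```bash
python3 - <<'E'
from h import *
n,(a,b,c,e)="scene",(260,330,140,220)
p,d=robot.snapshot(n)
cv2.imwrite("pics/g5.png",cv2.resize(p[c:e,a:b],None,fx=8,fy=7.5,interpolation=cv2.INTER_CUBIC)[:,:,::-1])
o=robot.get_obs();print(o['wrist_force'],o['tool_pos'])
print((proj(n,[[.572,-.184,.034+.085],[.572,-.184,.034+.067]])-[a,c]+.5)*[8,7.5])
E
```

```text
[-0.26393889  0.05692825 -0.15337151] [ 0.57199547 -0.1840878   0.09497505]
[[257.7848651  237.1675504 ]
 [260.60456949 281.93973631]]
```

View pics/g5.png

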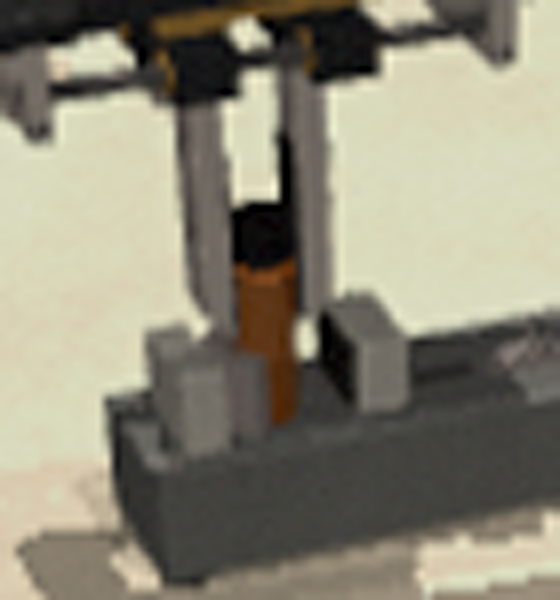

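```bash
python3 - <<'E'
from h import *
n="scene"
t=np.array([.5724,-.1833,.165])
print("g3 top,capbot,bottom",(proj(n,[t+[0,0,.021],t+[0,0,.003],t-[0,0,.064]])-[250,130]+.5)*6)
t=np.array([.572,-.1841,.095])
print("g5",(proj(n,[t+[0,0,.021],t+[0,0,.003],t-[0,0,.046]])-[260,140]+.5)*[8,7.5])
print("init tall",proj(n,[[.5368,.2255,.105],[.5368,.2255,.087],[.5368,.2255,.04]]))
E
```

```text
g3 top,capbot,bottom [[245.27313697 111.02450927]
 [247.54339456 149.49593502]
 [255.62153899 286.38689133]]
g5 [[258.08615787 244.58910788]
 [260.89849925 289.21983305]
 [268.29564103 406.60949383]]
init tall [[423.54340928 243.49140198]
 [422.38513933 250.48909555]
 [419.49112918 267.97327206]]
```

```bash
python3 - <<'E'
from h import *
n,(a,b,c,e)="scene",(260,330,140,220)
p,d=robot.snapshot(n)
q=p[c:e,a:b].astype(int)
print(q[22:60,33].tolist())
P=pts(n,d)
for r in range(162,200,2): print(r,P[r,293].round(4),p[r,293])
E
```

```text
[[216, 212, 183], [220, 215, 185], [224, 219, 189], [228, 226, 194], [180, 179, 156], [0, 0, 0], [12, 11, 12], [9, 5, 7], [7, 6, 6], [11, 11, 9], [16, 12, 13], [16, 10, 16], [10, 7, 9], [34, 21, 13], [106, 59, 23], [123, 69, 29], [93, 56, 24], [94, 55, 22], [95, 54, 22], [94, 56, 20], [93, 54, 22], [93, 55, 20], [94, 56, 24], [93, 53, 20], [95, 54, 19], [94, 58, 33], [83, 58, 40], [80, 55, 36], [78, 55, 41], [78, 62, 52], [76, 58, 46], [77, 59, 49], [74, 62, 53], [76, 65, 61], [73, 65, 61], [67, 62, 60], [67, 68, 64], [70, 71, 65]]
162 [ 0.3962 -0.4379 -0.0029] [216 212 183]
164 [ 0.4068 -0.4227 -0.0017] [224 219 189]
166 [ 0.4167 -0.4087 -0.0009] [180 179 156]
168 [ 0.5732 -0.1753  0.132 ] [12 11 12]
170 [ 0.5774 -0.1694  0.1298] [7 6 6]
172 [ 0.5771 -0.1706  0.1234] [16 12 13]
174 [ 0.5784 -0.1691  0.1185] [10  7  9]
176 [ 0.578  -0.1702  0.112 ] [106  59  23]
178 [ 0.5794 -0.1687  0.1071] [93 56 24]
180 [ 0.5783 -0.1708  0.0998] [95 54 22]
182 [ 0.5792 -0.17    0.0944] [93 54 22]
184 [ 0.5797 -0.1699  0.0885] [94 56 24]
186 [ 0.5792 -0.1713  0.0816] [95 54 19]
188 [ 0.5775 -0.1743  0.0735] [83 58 40]
190 [ 0.5789 -0.1728  0.0684] [78 55 41]
192 [ 0.5822 -0.1684  0.0654] [76 58 46]
194 [ 0.5822 -0.169   0.0588] [74 62 53]
196 [ 0.5812 -0.171   0.0512] [73 65 61]
198 [ 0.5853 -0.1654  0.049 ] [67 68 64]
```

>>> {"method": "step_arm", "body": {
  "commands": [
    {"xyz": [0,0,-0.002],"twist": [0,0,0]},
    {"xyz": [0,0,-0.003],"twist": [0,0,0]},
    {"xyz": [0,0,-0.003],"twist": [0,0,0]}
  ]
}}

```text
time: 6.92
tool_pos: [0.5718, -0.184, 0.0916]
ee_rot: [-1.571, 0.001, -0.288]
wrist_force: [-0.6, -0.9, -0.6]
width: 0.0216
```

```bash
cat > look.py <<'E'
from h import *
import sys
def look(name,n="scene",w=(260,330,140,220),s=8):
    a,b,c,e=w
    p,d=robot.snapshot(n);P=pts(n,d)
    cv2.imwrite(f"pics/{name}.png",cv2.resize(p[c:e,a:b],None,fx=s,fy=s*.93,interpolation=cv2.INTER_CUBIC)[:,:,::-1])
    np.savez(f"pics/{name}.npz",p=p,d=d)
    return p,P
E
python3 - <<'E'
from look import *
p,P=look("g6")
for r in range(164,182): print(r,P[r,293].round(4),p[r,293])
E
```

```text
164 [ 0.4068 -0.4228 -0.0017] [224 218 188]
165 [ 0.4084 -0.4208 -0.0043] [223 221 191]
166 [ 0.4136 -0.4132 -0.0036] [230 230 198]
167 [ 0.4206 -0.4033 -0.0014] [179 178 152]
168 [ 0.5691 -0.1813  0.1284] [12 14 13]
169 [ 0.5698 -0.1806  0.1259] [15 14 11]
170 [ 0.5731 -0.176   0.1258] [7 6 7]
171 [ 0.5764 -0.1713  0.1258] [16 14 15]
172 [ 0.5777 -0.1696  0.1239] [16 15 13]
173 [ 0.5784 -0.1687  0.1216] [6 6 5]
174 [ 0.5797 -0.1671  0.1197] [14 14 12]
175 [ 0.5799 -0.1671  0.1168] [10  8 10]
176 [ 0.5797 -0.1677  0.1135] [34 22 12]
177 [ 0.5784 -0.1699  0.1092] [104  56  21]
178 [ 0.5783 -0.1704  0.106 ] [123  68  29]
179 [ 0.5793 -0.169   0.1039] [95 57 27]
180 [ 0.5783 -0.1709  0.0998] [94 53 22]
181 [ 0.5788 -0.1704  0.0971] [94 55 24]
```

View pics/g6.png

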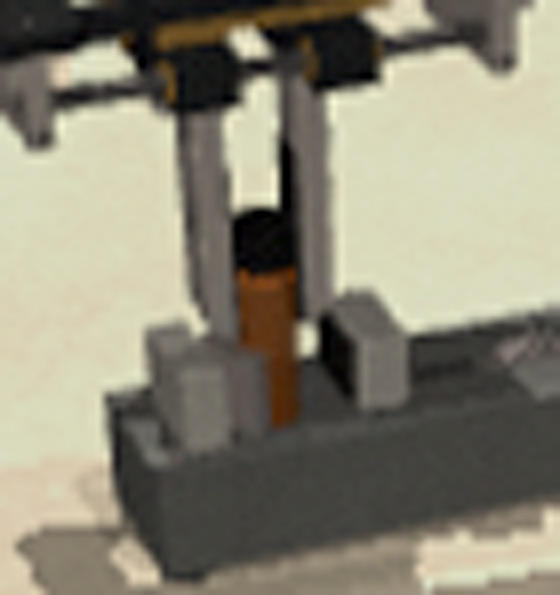

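>>> {"method": "step_arm", "body": {
  "commands": [
    {"xyz": [0,0,0],"twist": [0,0,0]},
    {"xyz": [0,0,0],"twist": [0,0,0]},
    {"xyz": [0,0,0],"twist": [0,0,0]},
    {"xyz": [0,0,0],"twist": [0,0,0]}
  ],
  "fingers": 184
}}

```text
time: 7.3
tool_pos: [0.5721, -0.1841, 0.0922]
ee_rot: [-1.571, -0.001, -0.288]
wrist_force: [-0.3, 0.6, -0.1]
width: 0.0259
```

```bash
python3 - <<'E'
from look import *
p,P=look("g7")
for r in range(167,182): print(r,P[r,293].round(4),p[r,293])
E
```

```text
167 [ 0.4202 -0.4037 -0.0017] [221 219 189]
168 [ 0.4227 -0.4004 -0.0034] [224 223 191]
169 [ 0.4284 -0.3922 -0.0023] [182 180 155]
170 [ 0.5644 -0.189   0.1179] [64 64 55]
171 [ 0.5678 -0.1841  0.1179] [0 3 0]
172 [ 0.5704 -0.1805  0.1172] [12 13 10]
173 [ 0.575  -0.1739  0.1184] [13 11 10]
174 [ 0.575  -0.1742  0.1153] [20 17 18]
175 [ 0.5743 -0.1756  0.1115] [16 15 17]
176 [ 0.576  -0.1733  0.11  ] [8 7 7]
177 [ 0.5743 -0.1761  0.1053] [14 15 15]
178 [ 0.5742 -0.1766  0.102 ] [32 23 13]
179 [ 0.5762 -0.1737  0.1009] [102  56  22]
180 [ 0.5757 -0.1747  0.0973] [120  66  23]
181 [ 0.5758 -0.1749  0.0942] [97 57 25]
```

View pics/g7.png

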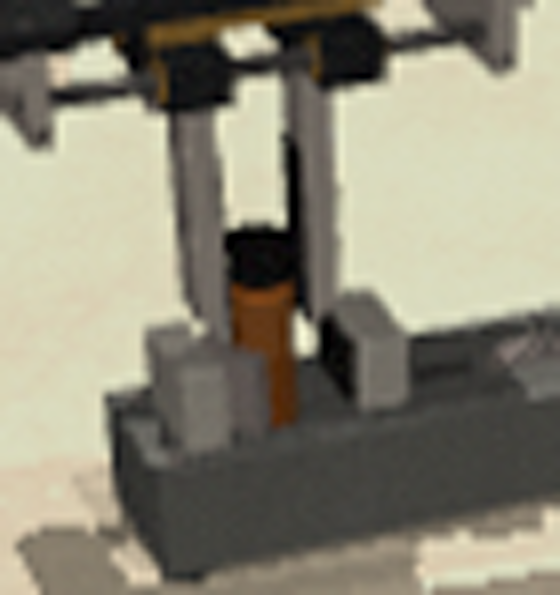

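>>> {"method": "step_arm", "body": {
  "commands": [
    {"xyz": [0,0,0.003],"twist": [0,0,0]},
    {"xyz": [0,0,0.006],"twist": [0,0,0]},
    {"xyz": [0,0,0.006],"twist": [0,0,0]}
  ]
}}

```text
time: 7.6
tool_pos: [0.5725, -0.1843, 0.0991]
ee_rot: [-1.571, -0.002, -0.288]
wrist_force: [1.4, 0.2, -1.0]
width: 0.0259
```

>>> {"method": "step_arm", "body": {
  "commands": [
    {"xyz": [0,0,0],"twist": [0,0,0]},
    {"xyz": [0,0,0],"twist": [0,0,0]},
    {"xyz": [0,0,0],"twist": [0,0,0]},
    {"xyz": [0,0,0.02],"twist": [0,0,0]},
    {"xyz": [0,0,0.05],"twist": [0,0,0]},
    {"xyz": [0,0,0.08],"twist": [0,0,0]},
    {"xyz": [0,0,0.08],"twist": [0,0,0]}
  ],
  "fingers": 145
}}

```text
time: 8.18
tool_pos: [0.575, -0.1853, 0.1856]
ee_rot: [-1.572, -0.013, -0.288]
wrist_force: [0.0, 0.1, 1.3]
width: 0.0406
```

>>> {"method": "step_arm", "body": {
  "commands": [
    {"xyz": [-0.03,0.01,0],"twist": [0,0,0]},
    {"xyz": [-0.06,0.018,0],"twist": [0,0,0]},
    {"xyz": [-0.09,0.026,0],"twist": [0,0,0]},
    {"xyz": [-0.106,0.0315,0],"twist": [0,0,0]},
    {"xyz": [-0.106,0.0315,0],"twist": [0,0,0]},
    {"xyz": [-0.106,0.0315,0],"twist": [0,0,0]},
    {"xyz": [-0.106,0.0315,0],"twist": [0,0,0]}
  ],
  "fingers": 255
}}

```text
time: 8.77
tool_pos: [0.4666, -0.1528, 0.178]
ee_rot: [-1.571, -0.001, -0.288]
wrist_force: [-0.0, -0.8, -0.1]
width: 0.0009
```

```bash
python3 - <<'E'
from look import *
o=robot.get_obs();print(o['tool_pos'],o['ee_rot'],o['width'],o['wrist_force'])
p,P=look("g8",w=(255,355,130,220),s=6)
print((proj("scene",[o['tool_pos']-[0,0,.008]])-[255,130]+.5)*[6,5.58])
E
```

```text
[ 0.46665    -0.15284527  0.17797622] [-1.57085293e+00 -9.86089315e-04 -2.88346939e-01] 0.0008978717954227346 [-0.03869973 -0.82012632 -0.14377073]
[[450.28986463  95.63227873]]
```

View pics/g8.png

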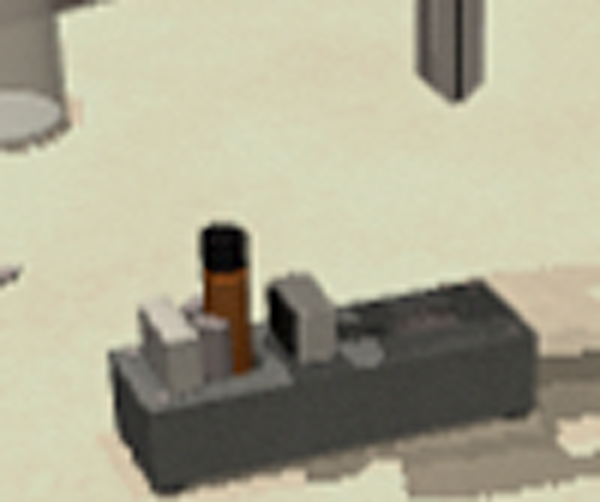

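>>> {"method": "step_arm", "body": {
  "commands": [
    {"xyz": [0.004,-0.001,-0.01],"twist": [0,0,7]},
    {"xyz": [0.004,-0.001,-0.02],"twist": [0,0,14]},
    {"xyz": [0.004,-0.001,-0.03],"twist": [0,0,21]},
    {"xyz": [0.004,-0.001,-0.04],"twist": [0,0,28]},
    {"xyz": [0.004,-0.001,-0.05],"twist": [0,0,35]},
    {"xyz": [0.004,-0.001,-0.06],"twist": [0,0,42]},
    {"xyz": [0.004,-0.001,-0.07],"twist": [0,0,49]},
    {"xyz": [0.004,-0.001,-0.075],"twist": [0,0,56]},
    {"xyz": [0.004,-0.001,-0.08],"twist": [0,0,63]},
    {"xyz": [0.004,-0.001,-0.085],"twist": [0,0,70]},
    {"xyz": [0.004,-0.001,-0.09],"twist": [0,0,77]},
    {"xyz": [0.004,-0.001,-0.09],"twist": [0,0,84]}
  ]
}}

```text
time: 9.82
tool_pos: [0.4702, -0.1536, 0.0862]
ee_rot: [-1.568, -0.0, 1.184]
wrist_force: [-0.3, 0.1, -0.7]
width: 0.0006
```

>>> {"method": "step_arm", "body": {
  "commands": [
    {"xyz": [0,0,-0.005],"twist": [0,0,6]},
    {"xyz": [0,0,-0.01],"twist": [0,0,6]},
    {"xyz": [0,0,-0.01],"twist": [0,0,6]},
    {"xyz": [0,0,-0.01],"twist": [0,0,6]}
  ]
}}

```text
time: 10.15
tool_pos: [0.4701, -0.1536, 0.0773]
ee_rot: [-1.569, -0.0, 1.28]
wrist_force: [-0.4, -0.7, -0.1]
width: 0.0003
```

```bash
python3 - <<'E'
from look import *
o=robot.get_obs();print(o['tool_pos'],o['ee_rot'],o['width'],o['wrist_force'])
p,P=look("g9",w=(255,355,130,220),s=7)
print((proj("scene",[o['tool_pos']-[0,0,.008]])-[255,130]+.5)*[7,6.5])
E
```

```text
[ 0.47008689 -0.15355296  0.07726125] [-1.56936288e+00 -3.18893479e-04  1.28033196e+00] 0.00032914548992990804 [-0.44011362 -0.69213661 -0.1007924 ]
[[517.66497283 327.8818761 ]]
```

View pics/g9.png

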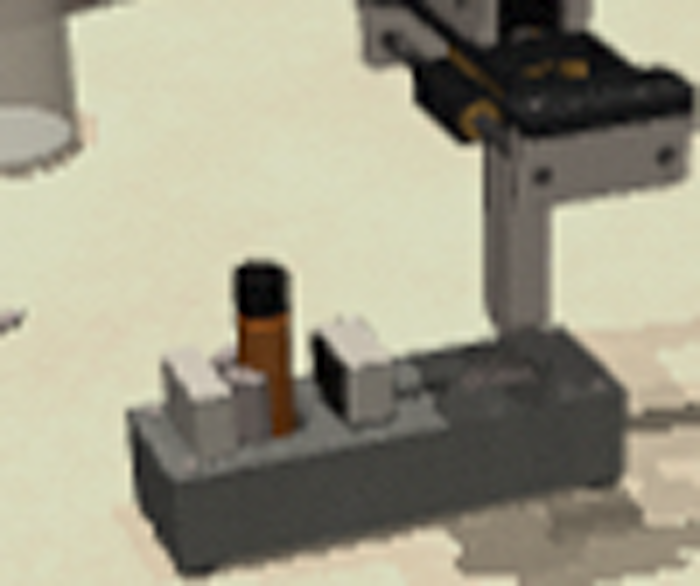

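>>> {"method": "step_arm", "body": {
  "commands": [
    {"xyz": [0,0,-0.006],"twist": [0,0,0]},
    {"xyz": [0,0,-0.011],"twist": [0,0,0]},
    {"xyz": [0,0,-0.011],"twist": [0,0,0]}
  ]
}}

```text
time: 10.45
tool_pos: [0.4692, -0.1532, 0.0657]
ee_rot: [-1.569, -0.0, 1.282]
wrist_force: [0.5, -0.4, -0.6]
width: 0.0004
```

>>> {"method": "step_arm", "body": {
  "commands": [
    {"xyz": [0,0,-0.001],"twist": [0,0,0]},
    {"xyz": [0,0,-0.001],"twist": [0,0,0]}
  ]
}}

```text
time: 10.62
tool_pos: [0.4698, -0.1535, 0.0658]
ee_rot: [-1.57, -0.0, 1.282]
wrist_force: [-0.6, 0.1, 0.7]
width: 0.0008
```

>>> {"method": "step_arm", "body": {
  "commands": [
    {"xyz": [0,0,-0.001],"twist": [0,0,0]},
    {"xyz": [0,0,-0.001],"twist": [0,0,0]}
  ]
}}

```text
time: 10.78
tool_pos: [0.47, -0.1536, 0.065]
ee_rot: [-1.571, -0.0, 1.282]
wrist_force: [0.3, 0.1, 0.2]
width: 0.0006
```

>>> {"method": "step_arm", "body": {
  "commands": [
    {"xyz": [0,0,-0.001],"twist": [0,0,0]},
    {"xyz": [0,0,-0.001],"twist": [0,0,0]}
  ]
}}

```text
time: 10.95
tool_pos: [0.47, -0.1536, 0.064]
ee_rot: [-1.571, -0.0, 1.282]
wrist_force: [0.2, 0.1, 0.8]
width: 0.0007
```

>>> {"method": "step_arm", "body": {
  "commands": [
    {"xyz": [0,0,-0.0005],"twist": [0,0,0]},
    {"xyz": [0,0,-0.0005],"twist": [0,0,0]}
  ]
}}

```text
time: 11.12
tool_pos: [0.47, -0.1536, 0.0635]
ee_rot: [-1.571, -0.0, 1.283]
wrist_force: [-0.6, -0.0, 0.9]
width: 0.0005
```

>>> {"method": "step_arm", "body": {
  "commands": [
    {"xyz": [0,0,-0.0005],"twist": [0,0,0]},
    {"xyz": [0,0,-0.0005],"twist": [0,0,0]}
  ]
}}

```text
time: 11.28
tool_pos: [0.47, -0.1536, 0.063]
ee_rot: [-1.571, -0.0, 1.282]
wrist_force: [-0.8, -0.3, -0.2]
width: 0.0004
```

>>> {"method": "step_arm", "body": {
  "commands": [
    {"xyz": [0,0,-0.0005],"twist": [0,0,0]},
    {"xyz": [0,0,-0.0005],"twist": [0,0,0]}
  ]
}}

```text
time: 11.45
tool_pos: [0.47, -0.1536, 0.0628]
ee_rot: [-1.571, -0.0, 1.283]
wrist_force: [-0.3, -0.1, 2.1]
width: 0.0003
```

>>> {"method": "step_arm", "body": {
  "commands": [
    {"xyz": [0,0,-0.0005],"twist": [0,0,0]},
    {"xyz": [0,0,-0.0005],"twist": [0,0,0]}
  ]
}}

```text
time: 11.62
tool_pos: [0.4701, -0.1536, 0.0628]
ee_rot: [-1.571, -0.0, 1.283]
wrist_force: [-1.6, 1.2, 4.0]
width: 0.0006
```

>>> {"method": "step_arm", "body": {
  "commands": [
    {"xyz": [0,0,-0.0005],"twist": [0,0,0]},
    {"xyz": [0,0,-0.0005],"twist": [0,0,0]}
  ]
}}

```text
time: 11.78
tool_pos: [0.4702, -0.1537, 0.0627]
ee_rot: [-1.571, 0.0, 1.283]
wrist_force: [-2.7, 1.2, 6.2]
width: 0.0004
```

>>> {"method": "step_arm", "body": {
  "commands": [
    {"xyz": [0,0,-0.0006],"twist": [0,0,0]},
    {"xyz": [0.001,-0.0003,-0.0006],"twist": [0,0,0]},
    {"xyz": [0.002,-0.0006,-0.0006],"twist": [0,0,0]},
    {"xyz": [0.003,-0.0009,-0.0006],"twist": [0,0,0]}
  ]
}}

```text
time: 12.12
tool_pos: [0.4734, -0.1546, 0.0625]
ee_rot: [-1.572, 0.0, 1.283]
wrist_force: [-2.1, 0.7, 8.0]
width: 0.0005
```

>>> {"method": "step_arm", "body": {
  "commands": [
    {"xyz": [0.001,-0.0003,0],"twist": [0,0,0]},
    {"xyz": [0.002,-0.0006,0],"twist": [0,0,0]},
    {"xyz": [0.003,-0.0009,0],"twist": [0,0,0]}
  ]
}}

```text
time: 12.37
tool_pos: [0.4763, -0.1555, 0.0625]
ee_rot: [-1.572, 0.0, 1.283]
wrist_force: [-1.8, 1.2, 9.0]
width: 0.0002
```

>>> {"method": "step_arm", "body": {
  "commands": [
    {"xyz": [0.001,-0.0003,0],"twist": [0,0,0]},
    {"xyz": [0.002,-0.0006,0],"twist": [0,0,0]},
    {"xyz": [0.003,-0.0009,0],"twist": [0,0,0]},
    {"xyz": [0.004,-0.0012,0],"twist": [0,0,0]}
  ]
}}

```text
time: 12.7
tool_pos: [0.4802, -0.1566, 0.0624]
ee_rot: [-1.571, 0.0, 1.283]
wrist_force: [-3.1, 1.3, 7.5]
width: 0.0007
```

```bash
python3 - <<'E'
from look import *
p,P=look("g10",w=(255,355,130,220),s=7)
E
```

```text
(no output)
```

View pics/g10.png

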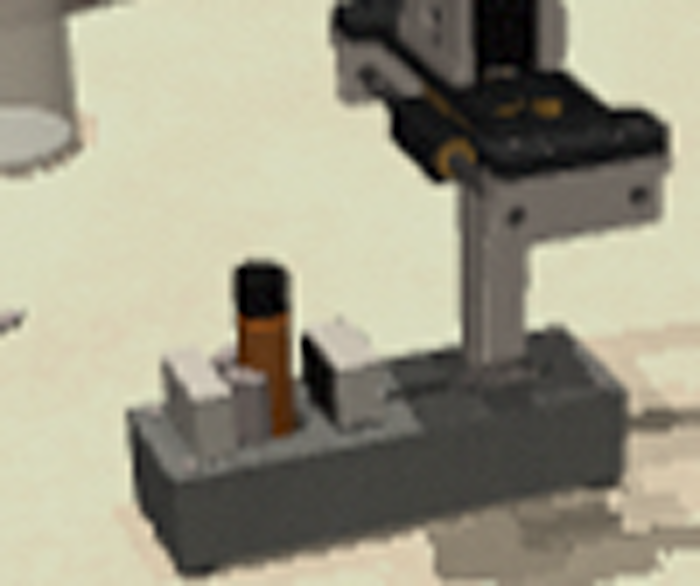

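>>> {"method": "step_arm", "body": {
  "commands": [
    {"xyz": [0.001,-0.0003,0],"twist": [0,0,0]},
    {"xyz": [0.002,-0.0006,0],"twist": [0,0,0]},
    {"xyz": [0.0025,-0.00075,0],"twist": [0,0,0]}
  ]
}}

```text
time: 13.0
tool_pos: [0.4827, -0.1574, 0.0623]
ee_rot: [-1.571, -0.0, 1.283]
wrist_force: [-2.6, 1.3, 8.3]
width: 0.0007
```

>>> {"method": "step_arm", "body": {
  "commands": [
    {"xyz": [0,0,0.008],"twist": [0,0,0]},
    {"xyz": [-0.006,0.0018,0.008],"twist": [0,0,0]},
    {"xyz": [-0.0125,0.0037,0.007],"twist": [0,0,0]},
    {"xyz": [-0.0125,0.0037,0.004],"twist": [0,0,0]},
    {"xyz": [-0.0125,0.0037,0.002],"twist": [0,0,0]},
    {"xyz": [-0.0125,0.0037,0.001],"twist": [0,0,0]},
    {"xyz": [-0.0125,0.0037,0.001],"twist": [0,0,0]}
  ]
}}

```text
time: 13.58
tool_pos: [0.4694, -0.1534, 0.0623]
ee_rot: [-1.57, -0.0, 1.283]
wrist_force: [-3.8, 1.7, 5.3]
width: 0.0007
```

>>> {"method": "step_arm", "body": {
  "commands": [
    {"xyz": [0.001,-0.0003,-0.0006],"twist": [0,0,0]},
    {"xyz": [0.002,-0.0006,-0.0006],"twist": [0,0,0]},
    {"xyz": [0.003,-0.0009,-0.0006],"twist": [0,0,0]},
    {"xyz": [0.004,-0.0012,-0.0006],"twist": [0,0,0]}
  ]
}}

```text
time: 13.92
tool_pos: [0.4738, -0.1547, 0.0623]
ee_rot: [-1.57, -0.0, 1.283]
wrist_force: [-3.3, 0.5, 7.8]
width: 0.0002
```

>>> {"method": "step_arm", "body": {
  "commands": [
    {"xyz": [0.001,-0.0003,0],"twist": [0,0,0]},
    {"xyz": [0.002,-0.0006,0],"twist": [0,0,0]},
    {"xyz": [0.003,-0.0009,0],"twist": [0,0,0]},
    {"xyz": [0.004,-0.0012,0],"twist": [0,0,0]}
  ]
}}

```text
time: 14.25
tool_pos: [0.4778, -0.1559, 0.0623]
ee_rot: [-1.57, -0.0, 1.283]
wrist_force: [-3.1, 2.0, 7.4]
width: 0.0004
```

>>> {"method": "step_arm", "body": {
  "commands": [
    {"xyz": [0.001,-0.0003,0],"twist": [0,0,0]},
    {"xyz": [0.002,-0.0006,0],"twist": [0,0,0]},
    {"xyz": [0.003,-0.0009,0],"twist": [0,0,0]}
  ]
}}

```text
time: 14.5
tool_pos: [0.4808, -0.1568, 0.0623]
ee_rot: [-1.57, -0.0, 1.283]
wrist_force: [-2.8, 1.4, 7.6]
width: 0.0007
```

```bash
python3 - <<'E'
from look import *
p,P=look("g11",w=(255,355,130,220),s=7)
E
```

```text
(no output)
```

View pics/g11.png

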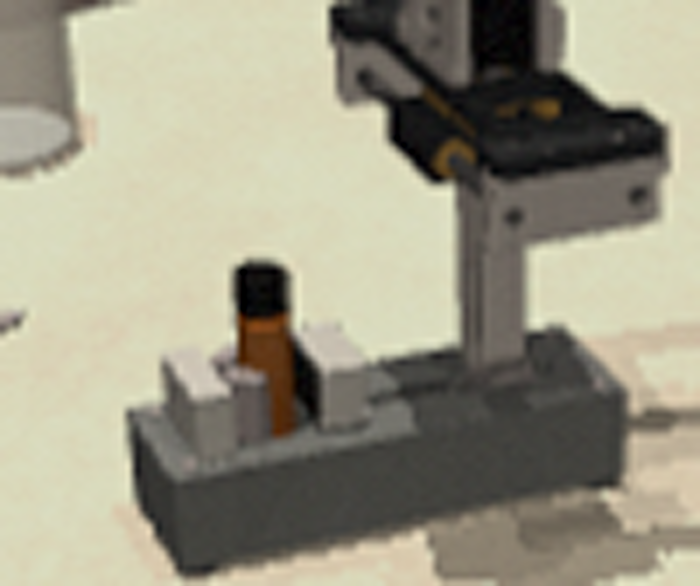

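>>> {"method": "step_arm", "body": {
  "commands": [
    {"xyz": [0.001,-0.0003,0],"twist": [0,0,0]},
    {"xyz": [0.002,-0.0006,0],"twist": [0,0,0]},
    {"xyz": [0.002,-0.0006,0],"twist": [0,0,0]}
  ]
}}

```text
time: 14.8
tool_pos: [0.483, -0.1574, 0.0623]
ee_rot: [-1.571, -0.0, 1.283]
wrist_force: [-2.1, 0.5, 7.6]
width: 0.0006
```

>>> {"method": "step_arm", "body": {
  "commands": [
    {"xyz": [0,0,0.008],"twist": [0,0,0]},
    {"xyz": [-0.006,0.0018,0.008],"twist": [0,0,0]},
    {"xyz": [-0.0125,0.0037,0.007],"twist": [0,0,0]},
    {"xyz": [-0.0125,0.0037,0.004],"twist": [0,0,0]},
    {"xyz": [-0.0125,0.0037,0.002],"twist": [0,0,0]},
    {"xyz": [-0.0125,0.0037,0.001],"twist": [0,0,0]},
    {"xyz": [-0.0125,0.0037,0.001],"twist": [0,0,0]}
  ]
}}

```text
time: 15.38
tool_pos: [0.4698, -0.1536, 0.0624]
ee_rot: [-1.569, -0.0, 1.282]
wrist_force: [-2.3, 1.6, 4.5]
width: 0.0008
```

>>> {"method": "step_arm", "body": {
  "commands": [
    {"xyz": [0.001,-0.0003,-0.001],"twist": [0,0,0]},
    {"xyz": [0.002,-0.0006,-0.001],"twist": [0,0,0]},
    {"xyz": [0.003,-0.0009,-0.001],"twist": [0,0,0]}
  ]
}}

```text
time: 15.63
tool_pos: [0.4732, -0.1546, 0.0624]
ee_rot: [-1.57, -0.0, 1.283]
wrist_force: [-4.1, 2.5, 9.3]
width: 0.0005
```

>>> {"method": "step_arm", "body": {
  "commands": [
    {"xyz": [0.001,-0.0003,0],"twist": [0,0,0]},
    {"xyz": [0.001,-0.0003,0],"twist": [0,0,0]}
  ]
}}

```text
time: 15.8
tool_pos: [0.4736, -0.1547, 0.0623]
ee_rot: [-1.568, -0.0, 1.283]
wrist_force: [-5.0, 2.3, 10.4]
width: 0.0005
```

>>> {"method": "step_arm", "body": {
  "commands": [
    {"xyz": [0.001,-0.0003,0],"twist": [0,0,0]},
    {"xyz": [0.001,-0.0003,0],"twist": [0,0,0]}
  ]
}}

```text
time: 15.97
tool_pos: [0.474, -0.1548, 0.0623]
ee_rot: [-1.567, -0.0, 1.283]
wrist_force: [-7.7, 3.0, 10.8]
width: 0.0001
```

```bash
python3 - <<'E'
from look import *
p,P=look("g12",w=(265,325,155,205),s=12)
E
```

```text
(no output)
```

View pics/g12.png

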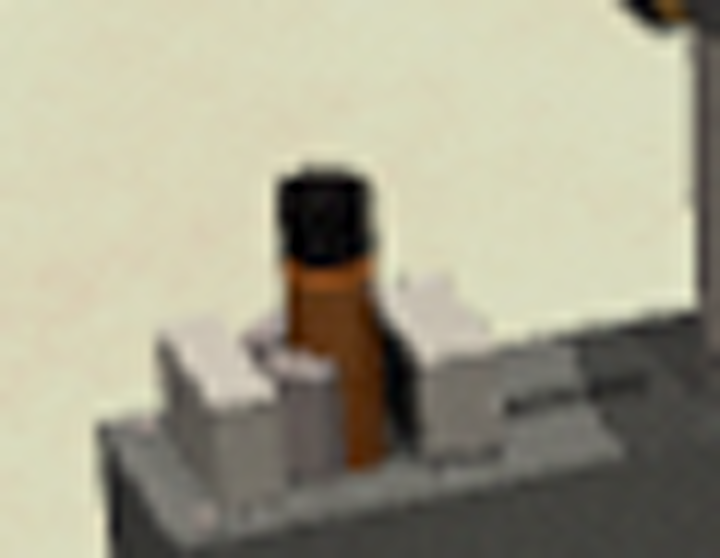

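```bash
python3 - <<'E'
from h import *
o=robot.get_obs();print(o['tool_pos'],o['wrist_force'])
E
```

```text
[ 0.47397462 -0.15481877  0.06235284] [-7.01891996  3.72242248 10.7639658 ]
```

>>> {"method": "step_arm", "body": {
  "commands": [
    {"xyz": [-0.0006,0.0002,0],"twist": [0,0,0]},
    {"xyz": [-0.0012,0.0004,0],"twist": [0,0,0]},
    {"xyz": [-0.0012,0.0004,0],"twist": [0,0,0]}
  ]
}}

```text
time: 16.27
tool_pos: [0.4738, -0.1547, 0.0624]
ee_rot: [-1.57, -0.0, 1.283]
wrist_force: [-3.3, 1.2, 8.5]
width: 0.0002
```

>>> {"method": "step_arm", "body": {
  "commands": [
    {"xyz": [-0.0006,0.0002,0],"twist": [0,0,0]},
    {"xyz": [-0.0006,0.0002,0],"twist": [0,0,0]}
  ]
}}

```text
time: 16.43
tool_pos: [0.4738, -0.1547, 0.0624]
ee_rot: [-1.571, -0.0, 1.283]
wrist_force: [-1.9, 1.3, 6.7]
width: 0.0004
```

>>> {"method": "step_arm", "body": {
  "commands": [
    {"xyz": [-0.0006,0.0002,0],"twist": [0,0,0]},
    {"xyz": [-0.0006,0.0002,0],"twist": [0,0,0]}
  ]
}}

```text
time: 16.6
tool_pos: [0.4736, -0.1547, 0.0624]
ee_rot: [-1.572, 0.0, 1.283]
wrist_force: [-1.6, 0.3, 6.1]
width: 0.0005
```

>>> {"method": "step_arm", "body": {
  "commands": [
    {"xyz": [-0.0004,0.0001,0],"twist": [0,0,0]},
    {"xyz": [-0.0004,0.0001,0],"twist": [0,0,0]}
  ]
}}

```text
time: 16.77
tool_pos: [0.4735, -0.1546, 0.0624]
ee_rot: [-1.573, -0.0, 1.283]
wrist_force: [-1.6, 0.1, 6.1]
width: 0.0004
```

>>> {"method": "step_arm", "body": {
  "commands": [
    {"xyz": [-0.0005,0.0001,0],"twist": [0,0,0]},
    {"xyz": [-0.0005,0.0001,0],"twist": [0,0,0]},
    {"xyz": [-0.0005,0.0001,0],"twist": [0,0,0]}
  ]
}}

```text
time: 17.02
tool_pos: [0.4733, -0.1546, 0.0624]
ee_rot: [-1.574, -0.0, 1.283]
wrist_force: [0.3, 0.2, 5.8]
width: 0.0002
```

>>> {"method": "step_arm", "body": {
  "commands": [
    {"xyz": [-0.0003,0.0001,0],"twist": [0,0,0]},
    {"xyz": [-0.0003,0.0001,0],"twist": [0,0,0]},
    {"xyz": [-0.0003,0.0001,0],"twist": [0,0,0]}
  ]
}}

```text
time: 17.27
tool_pos: [0.4732, -0.1546, 0.0625]
ee_rot: [-1.574, -0.0, 1.283]
wrist_force: [-0.5, 0.0, 4.7]
width: 0.0008
```

>>> {"method": "step_arm", "body": {
  "commands": [
    {"xyz": [-0.0004,0.0001,0],"twist": [0,0,0]},
    {"xyz": [-0.0004,0.0001,0],"twist": [0,0,0]},
    {"xyz": [-0.0004,0.0001,0],"twist": [0,0,0]}
  ]
}}

```text
time: 17.52
tool_pos: [0.473, -0.1545, 0.0624]
ee_rot: [-1.575, -0.0, 1.283]
wrist_force: [1.9, -0.0, 5.5]
width: 0.0003
```

>>> {"method": "step_arm", "body": {
  "commands": [
    {"xyz": [0,0,0],"twist": [0,0,0]}
  ]
}}

```text
time: 17.6
tool_pos: [0.473, -0.1545, 0.0625]
ee_rot: [-1.575, -0.0, 1.282]
wrist_force: [0.9, 0.7, 5.2]
width: 0.0002
```

>>> {"method": "step_arm", "body": {
  "commands": [
    {"xyz": [0,0,0],"twist": [0,0,0]}
  ]
}}

```text
time: 17.68
tool_pos: [0.473, -0.1545, 0.0624]
ee_rot: [-1.575, -0.0, 1.282]
wrist_force: [1.2, -0.8, 5.0]
width: 0.0003
```

>>> {"method": "step_arm", "body": {
  "commands": [
    {"xyz": [0.0003,-0.0001,0],"twist": [0,0,0]},
    {"xyz": [0.0003,-0.0001,0.003],"twist": [0,0,0]},
    {"xyz": [0.0003,-0.0001,0.02],"twist": [0,0,0]},
    {"xyz": [-0.02,0.006,0.05],"twist": [0,0,0]},
    {"xyz": [-0.05,0.015,0.09],"twist": [0,0,0]},
    {"xyz": [-0.09,0.03,0.12],"twist": [0,0,0]},
    {"xyz": [-0.13,0.04,0.12],"twist": [0,0,0]},
    {"xyz": [-0.15,0.05,0.12],"twist": [0,0,0]},
    {"xyz": [-0.15,0.05,0.12],"twist": [0,0,0]},
    {"xyz": [-0.15,0.05,0.12],"twist": [0,0,0]}
  ]
}}

```text
time: 18.52
tool_pos: [0.3206, -0.1038, 0.1814]
ee_rot: [-1.573, 0.0, 1.282]
wrist_force: [-0.1, 0.9, 0.3]
width: 0.0004
```

```bash
python3 - <<'E'
from look import *
p,P=look("g13",w=(255,345,140,215),s=8)
n="scene"
# axis of amber/cap silhouette vs vertical
q,Q=look("t13",n="top",w=(325,415,175,265),s=6)
u=np.array([.9586,-.2847,0]);w0=np.array([.572,-.184,.049])
sub=Q[175:265,325:415];m=(sub[:,:,2]>.105)&(sub[:,:,2]<.13);m2=m.astype(np.uint8)
print(m.sum(),np.median(sub[m],0)); vu=np.argwhere(m).mean(0)[::-1]+[325,175];print(vu,ray("top",vu,.119))
print("expected axis px", proj(n,[w0+u*.002+[0,0,z] for z in(-.0,.03,.052,.07)]))
h=cv2.cvtColor(p,cv2.COLOR_RGB2HSV)
for r in range(168,198,2):
    row=p[r,275:305].astype(int);dark=row.max(1)<45;am=(row[:,0]-row[:,2]>45)&(row[:,0]<150)
    x=np.flatnonzero(dark|am)+275;print(r,x.min() if len(x) else None,x.max() if len(x) else None,end=';')
print(robot.get_obs()['wrist_force'])
E
```

```text
63 [ 0.57238008 -0.18227875  0.11820487]
[378.07936508 199.98412698] [[ 0.57244859 -0.18250224  0.119     ]]
expected axis px [[292.37106644 193.87540858]
 [291.79985434 184.38191605]
 [291.36967718 177.23241127]
 [291.01034938 171.26041633]]
168 None None;170 None None;172 289 294;174 289 294;176 289 295;178 289 295;180 289 295;182 289 295;184 289 295;186 291 298;188 293 299;190 294 298;192 294 299;194 294 298;196 294 295;[-0.83365717  0.09028637  0.07183391]
```

View pics/g13.png

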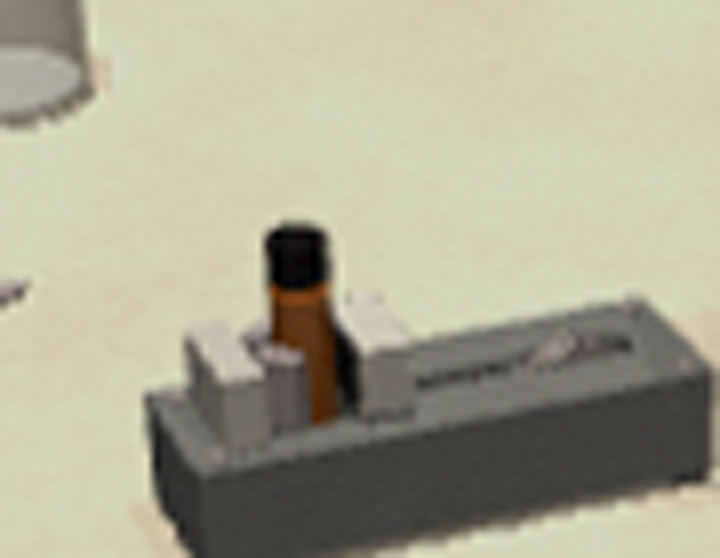

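View pics/t13.png

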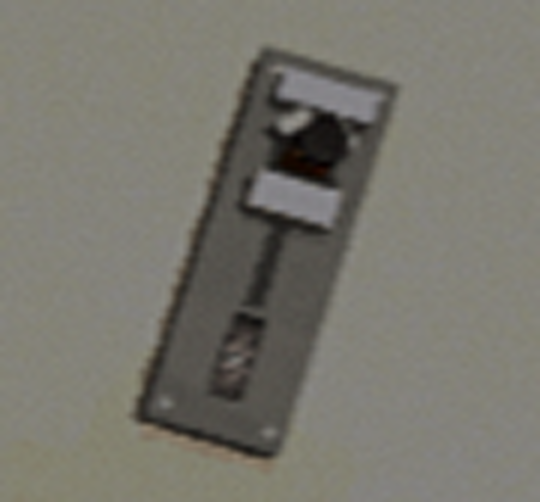

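```bash
python3 - <<'E'
from bench import robot
print(robot.close_job(), robot.get_obs()['time'])
E
```

```text
the job is handed in; nothing more can be done
the job is handed in; nothing more can be done
```

The tall vial now stands in the vice well, clamped between the jaw and the anvil. I turned the wheel in three fingertip strokes, pressing with at most about 11 N. The job is handed in; my last move ended at 18.5 s, with the arm retracted and touching nothing.

**Final checks:**
- **Seating:** the cap top measured 0.118 m, against about 0.119 m expected for a seated vial.
- **Position:** in the last pictures the vial is upright between the jaw and the V anvil. The side view matches a vertical axis to within about 1 pixel. The top view puts the cap about 2.5 mm from where I expected it, close to the camera calibration error, so a tilt of up to 2° cannot be ruled out.
- **Clamping force:** I estimate about 4 N now, give or take 1 N. This comes from the force along the rim and was not measured directly.

**What did not go to plan:**
- **Slip in the grip:** the vial slid up about 13 mm in the fingers while I lowered it, with no clear force reading to explain it. I loosened the fingers slightly and let it drop the last 8 mm or so, guided between them, and it seated.
- **Overtightening:** the wheel went a little too far, to an estimated 13 N on the vial, below the 25 N cracking limit. I rolled it back with the same finger, by about 1 mm of rim, to the final hold.
- **Other items:** I did not re-measure the other vials and bench items at the end. The arm's path stayed clear of them.

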